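# Add a slotted calibration weight to the carrier and lock it

## Task

Slide the loose slotted weight sideways onto the carrier's flat-sided stem, set it down flat on the weight already there, and turn it about a quarter turn so that it is locked on the stem, its slot pointing to the side away from the slot of the weight below. Do it by feel and gently, never pushing the weight or gripper against the carrier with more than 25 N (there is a load cell under it), leave the other things on the bench alone, and let go.

Things in the scene. Friction and masses are not known exactly. Their poses are not given: they have to be found in the camera images.
- weight: the loose slotted weight: brass disc, diameter 60, 14 thick, about 260 g, flat on the bench. Origin: centre of its underside; z up. Its keyhole slot runs along its own +x from a round eye (diameter 20, at the disc's centre) to the rim: 8 wide; its mouth flares to 14.5 wide from 23 to 29 out from the centre. Grip it across its diameter along its own y (across the slot), low, by the rim
- slot_mouth (a point): point on the loose weight in the middle of its slot's mouth, 28 from the disc's centre along the weight's +x, at half thickness
- carrier: the fixed weight carrier, 120 to 130 tall: base plate 110 x 110 x 12, load cell (diameter 52), on a clamped cross-slide and lift the pan (diameter 66, top at about 66), the first weight, the stem with its head. Origin: centre of the plate's underside, on the bench; z up. Pan, first weight and stem are set together up to 15 off the plate's centre in its x, 9 in its y, 5 up or down: not measured
- seat (a point): nominal place of the loose weight's origin when seated: on the base plate's axis, 80 above the bench, the nominal height of the first weight's top. The true place goes with the stem and pan: up to 15 off in the carrier's x, 9 in its y, 5 up or down. Axes as the carrier's
- head (a point): nominal underside of the stem's head (round, diameter 26, 7 high), 118 above the bench on the base plate's axis; offset like the seat. The stem below it is a flat blade, 15 long along the carrier's x, 5 thick along y. Head wider than the eye: the weight must come in sideways under it, slot along the blade (from either end); in the eye it turns freely and then cannot slide off
- first_weight (a joint): turn of the weight already on the carrier (a disc like the loose one, lying on the pan; stiff to turn, cannot be taken off): angle in rad, counter-clockwise from above, from the carrier's +x to the direction its slot points in, -2.1 to 2.1; positive: its slot points to the carrier's +y side
- spacer: bystander: plain aluminium ring without a slot, diameter 44, hole 20, 12 high, lying flat; origin: centre of its underside
- jar: bystander: amber jar, diameter 50, 65 tall; origin: centre of its underside
- wrench: bystander: steel wrench lying on the bench, along its own x
- screwdriver: bystander: screwdriver lying on the bench, along its own x
Things that resemble listed ones, but are neither listed nor needed, are in the scene too. Several things look just like the weight: the one meant starts farthest to the robot's right. There is more than one size of the carrier; the one meant has the size given above.

How it is judged:
On the way, in this order (a step that is already met when the one before it is completed fails the run):
1. the weight is slid sideways onto the stem, below the stem's head (horizontal distance between weight and carrier below 0.022 m and z of weight in the frame of carrier between 0.071 and 0.109 m), for 0.1 s.
2. the weight lies flat on the first one, turned so that its slot crosses the stem's flats, on the side away from the first weight's slot (horizontal distance between weight and carrier below 0.022 m and z of weight in the frame of carrier between 0.073 and 0.0875 m and angle between weight's own z axis and vertical below 0.06 rad and angle between the x axis of weight and the y axis of carrier, either way round below 0.5 rad and ((value of joint first_weight above -0.15 rad and y of slot_mouth in the frame of carrier below -0.01 m) or (value of joint first_weight below 0.15 rad and y of slot_mouth in the frame of carrier above 0.01 m))), for 0.1 s.
At the end, for the whole second after the job is handed in: Weight on the stem (within 22 mm of the base plate's axis), level on the first one (underside 73 to 87.5 mm up, tilt < 0.06), slot within 0.5 rad of the carrier's y line, mouth on the side away from the first slot (either side if that is within 0.15 rad of the carrier's x), released, at rest (all of step 2 and linear speed of weight below 0.01 m/s and angular speed of weight below 0.1 rad/s); the robot touches nothing.
It fails at once if the weight is pushed against the carrier with more than 25 N (contact force between weight and carrier above 25 N).
It fails at once if the arm or gripper hits the carrier with more than 25 N (contact force between the arm and carrier above 25 N).
It fails at once if a bystander is moved more than 20 mm (distance of any of spacer, jar, wrench, screwdriver from where it was at the start of the episode above 0.02 m).
It also fails if it takes over 69 s, if anything falls off the work surface, if the arm or the gripper's body presses on something with over 40 N, if the wrist force passes 120 N, or if a joint passes its speed limit or range.

## Robot

A 6-joint arm with a two-finger parallel gripper is mounted at the origin on the work surface. World frame = base frame: x ahead of the robot, y to its left, z up, the work surface at z = 0. Lengths are in m, angles in rad, forces in N, time in s.
With the tool pointing down it reaches from about 0.35 to 0.775 m from the base axis. Payload 5.5 kg.
Tool frame: the origin (TCP) lies at the very end of the fingers, on their centre line; the grasp point (between the pads) lies 19 mm behind it (robot.grip_depth is the distance from the TCP to the grasp point, in m); x points along the fingers, y is the direction in which the jaws open and shut, and the axes are right-handed (so a half turn about x gives the same grasp; the last joint's range is limited). The gripper opens to 85 mm and grips with 20 to 120 N. Pads are 22 mm wide; open, the fingers measure 114 mm over their backs; the gripper's body (76 mm by 85 mm) begins 54 mm behind the grasp point. The pads swing forward as they close: fully open they stand 13 mm farther back than shut.
Start: joints at [-1.478, 0.313, 0.046, 1.304, 0, 1.431], TCP at [0.133, -0.56, 0.231] pointing down, gripper open.
Joint ranges: [-2.76, 2.76], [-0.86, 1.69], [-1.03, 1.26], [-2.2, 2.34], [-1.47, 1.5], [-3.14, 3.14]. Speed limits (rad/s): [2.57, 2.57, 3.14, 3.14, 3.14, 3.14].

## Interface

Orientations are given as a unit quaternion [w, x, y, z].
In Python, from bench import robot, viewer gives the robot as it stands.
- The arm moves only by the tool apply_moves, never from a script. Its argument "commands" is a list of rows, each a list of 3 entries, a list of its own where there are three numbers: the shift along the world's x, y, z in m, then the turn, a rotation vector about the world's x, y, z in rad, then the gripper command: -1 is shut, 1 is fully open, values between are in proportion. A call has 1 to 8 rows; each row is the pose to reach, as a shift and turn from the pose measured when the call began; what a row does not reach only later rows make up. A row lasts 1/8 s, in which the tool goes at most 62.5 mm and 10.7 degrees, less where a joint would pass 70% of its speed; a pose out of reach is approached as far as the arm can. A call with a gripper value outside its range is refused whole. The fingers move at their own pace and stop on an object; "force" is the grip in N (left out, the last holds). Time passes only in rows, so rows that repeat a pose let the fingers close. It gives the time, the measured TCP pose, the force and the opening at its end, in the units of the state.
- robot.sense(): the state, without advancing time (a new reading comes with each control period).
- viewer.capture(name): name is "side" or "top"; returns a dict with "frame" (384x512x3 uint8, red, green, blue), "fx", "fy", "cx", "cy" (pixels), "pose" (4x4, takes a point from camera to world coordinates). Camera axes: x right, y up, looking along -z (the intrinsics and any distortion apply to the point x, -y, -z); pixel columns grow to the right and rows downward; lengths in m; the calibration is good to about 2 mm. A picture is of the moment at which its call begins. There is no depth.
- robot.job_done(): hands the job in, once; it reports no verdict.
Trained networks look in the newest picture that a camera, given by its name, has taken for a name from the list of things; names that differ only in an ending like _2 or _b are one class to them, and where a whole thing is asked for, a point or a joint stands for the part that bears it (a point fixed in the world has none). Each returns a list of dicts, best first, with "p" (0 to 1); they miss things now and then, are a little off and sometimes report something else, mostly with a low value. They report only what shows in the picture. A call takes as long as a camera call. They do not tell look-alikes from the thing itself.
- viewer.recognise(camera, query): "box" ([left, top, right, bottom] as shares, 0 to 1, of the picture: columns of its width, rows of its height, round what is visible of it).
- viewer.regions_of(camera, query): "region" (384x512 bool, what is visible of it) and "box" ([left, top, right, bottom] as shares, 0 to 1, of the picture: columns of its width, rows of its height, round what is visible of it).
The state is a dict: "clock": time; "joint_pos": joint angles; "qvel": joint speeds; "joint_efforts": joint torques, N m; "tcp_pos": TCP position; "ee_rot": TCP orientation; "contact_force": force on the tool from outside, world axes, zero at the start; "ft_torque": the same for the moment, N m; "opening": finger opening in m.
Only numpy, scipy, OpenCV 4.12 (cv2) and the standard library are available. Lean on these libraries where they do the work, as an engineer would, in place of code of your own. Each camera call takes 0.05 s, during which the arm holds its last target. There are 200 camera calls.

## Working session

There is one attempt and no reset: what is moved stays moved. The work goes in short steps, Python scripts to look and compute and a tool call to move; the robot and the scene stay as the last step left them, time stands still between calls to the robot, and variables do not carry over. Pictures are saved under pics/ and viewed, about 8 in all and at most 12, crops included, and the job is handed in when it is done.

Besides the shell and the picture viewer there is one more tool, called as name(argument=value, ...), one argument or row to a line, values as JSON. apply_moves: Moves the arm, as the interface text tells. Its arguments: {"type":"object","properties":{"commands":{"type":"array"},"force":{"type":"number"}},"required":["commands"]}

```bash
ls; mkdir -p pics; python3 - <<'E'
from bench import robot, viewer
import cv2
s=robot.sense()
print(s)
for n in ("top","side"):
    c=viewer.capture(n); print(n,c["fx"],c["fy"],c["cx"],c["cy"],c["pose"],[k for k in c])
    cv2.imwrite(f"pics/{n}0.png",cv2.resize(c["frame"][:,:,::-1],(800,600),interpolation=cv2.INTER_CUBIC))
    for q in ("weight","carrier","first_weight","spacer","jar","wrench","screwdriver","head"):
        for r in viewer.recognise(n,q): print(q,round(r["p"],2),[round(v*w) for v,w in zip(r["box"],(512,384,512,384))])
E
```

```text
pics
{'clock': 0.0, 'joint_pos': array([-1.47758018e+00,  3.14012947e-01,  4.49269459e-02,  1.30357159e+00,
       -1.58955192e-05,  1.43122586e+00]), 'qvel': array([-0.0013665 , -0.00066675, -0.001039  , -0.00037519,  0.00060928,
        0.00110372]), 'joint_efforts': array([ 6.06305348e-04, -4.80626249e+01,  2.98534942e+01,  1.94991357e-02,
       -2.04805910e-04,  6.90785669e-06]), 'tcp_pos': array([ 0.1325998 , -0.55896239,  0.23038044]), 'ee_rot': array([ 0.08145875,  0.70233178,  0.08277477, -0.70231252]), 'contact_force': array([-0.03457461,  1.11594967, -0.18495993]), 'ft_torque': array([0.02134555, 0.0044604 , 0.02748957]), 'opening': 0.08512321361092358}
top 401.21450422958014 401.21450422958014 254.49137728441417 199.16740604863378 [[ 0.00760418  0.98835263 -0.151991    0.43832733]
 [-0.99993573  0.00879366  0.00715533  0.07036943]
 [ 0.00840854  0.15192682  0.98835598  0.89833852]
 [ 0.          0.          0.          1.        ]] ['frame', 'fx', 'fy', 'cx', 'cy', 'pose']
weight 0.96 [320, 202, 347, 229]
weight 0.8 [366, 209, 395, 236]
carrier 0.86 [178, 190, 242, 252]
c
[... 504 characters left out ...]
701354  0.66478919  0.68423199]
 [ 0.          0.          0.          1.        ]] ['frame', 'fx', 'fy', 'cx', 'cy', 'pose']
weight 0.91 [242, 304, 273, 333]
weight 0.75 [240, 261, 270, 289]
carrier 0.84 [204, 158, 248, 211]
carrier 0.68 [185, 104, 238, 167]
first_weight 0.93 [194, 119, 226, 137]
first_weight 0.74 [220, 167, 240, 184]
first_weight 0.2 [244, 303, 274, 332]
spacer 0.77 [291, 229, 307, 242]
jar 0.94 [192, 230, 214, 261]
jar 0.55 [247, 306, 271, 331]
jar 0.23 [204, 157, 247, 209]
wrench 0.86 [302, 256, 347, 316]
screwdriver 0.64 [273, 174, 289, 196]
screwdriver 0.48 [217, 169, 240, 184]
head 0.94 [186, 104, 236, 171]
head 0.74 [203, 157, 249, 209]
head 0.58 [194, 230, 212, 261]
```

View pics/top0.png

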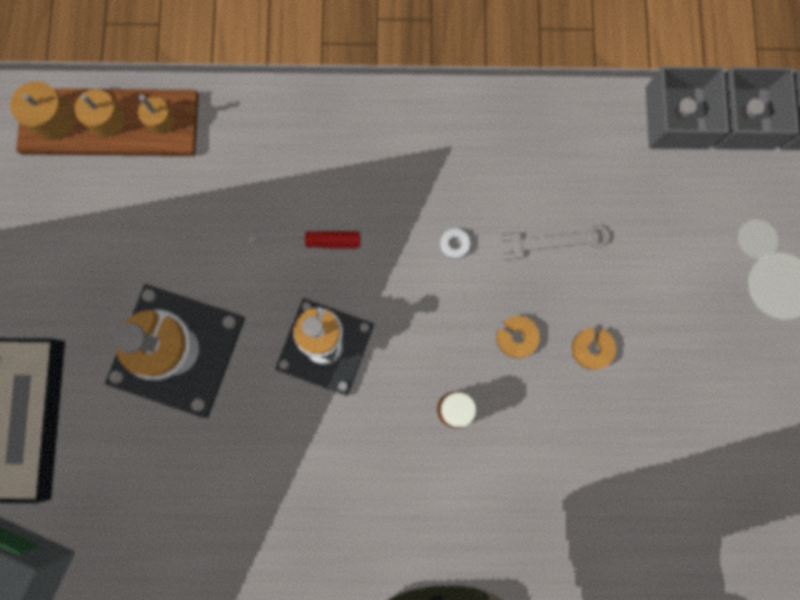

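View pics/side0.png

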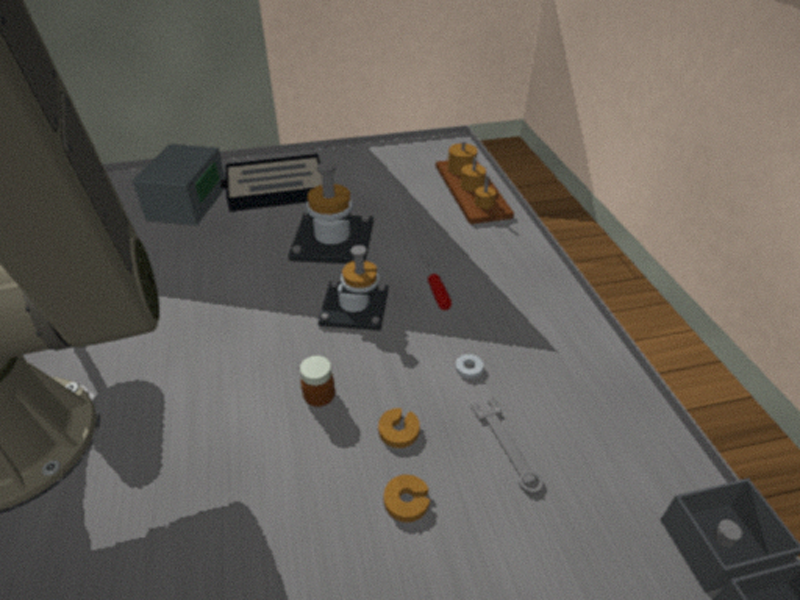

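```bash
cat > h.py <<'E'
import numpy as np, cv2
from bench import robot, viewer
def cap(n,k=1):
    cs=[viewer.capture(n) for _ in range(k)]
    c=cs[-1]; c["frame"]=np.mean([x["frame"] for x in cs],0).astype(np.uint8); return c
def p2w(c,u,v,z):
    P=c["pose"]; d=P[:3,:3]@np.array([(u-c["cx"])/c["fx"],-(v-c["cy"])/c["fy"],-1]); o=P[:3,3]
    return o+d*(z-o[2])/d[2]
def w2p(c,X):
    P=c["pose"]; q=P[:3,:3].T@(np.asarray(X,float)-P[:3,3])
    return np.array([c["cx"]-c["fx"]*q[0]/q[2], c["cy"]+c["fy"]*q[1]/q[2]])
def crop(c,x,y,w=80,h=60,s=5):
    im=cv2.resize(c["frame"][y:y+h,x:x+w,::-1],(w*s,h*s),interpolation=cv2.INTER_CUBIC)
    for i in range(0,w,10):
        cv2.line(im,(i*s,0),(i*s,4),(255,255,255),1); cv2.putText(im,str(x+i),(i*s,12),0,.3,(255,255,255),1)
    for j in range(0,h,10):
        cv2.line(im,(0,j*s),(4,j*s),(255,255,255),1); cv2.putText(im,str(y+j),(6,j*s+4),0,.3,(255,255,255),1)
    return im
E
python3 - <<'E'
from h import *
import pickle
t=cap("top",4); s=cap("side",4); pickle.dump((t,s),open("ts.pkl","wb"))
cv2.imwrite("pics/c1.png",np.vstack([np.hstack([crop(t,165,190),crop(t,340,195)]),np.hstack([crop(s,185,152),crop(s,220,282)])]))
# masks of the weight and base plate
hsv=cv2.cvtColor(t["frame"],cv2.COLOR_RGB2HSV)
print(hsv[215,388],hsv[230,375])
m=cv2.inRange(hsv,(8,120,60),(25,255,255)); 
for nm,(x0,y0,x1,y1) in dict(w=(355,200,405,245),fw=(180,190,240,250)).items():
    q=np.zeros_like(m); q[y0:y1,x0:x1]=m[y0:y1,x0:x1]
    cn=max(cv2.findContours(q,0,1)[0],key=cv2.contourArea); print(nm,cv2.contourArea(cn),cv2.minEnclosingCircle(cn))
E
```

```text
[ 17 159 175] [ 17 161 181]
w 430.5 ((379.68182373046875, 222.86363220214844), 13.682591438293457)
fw 361.0 ((202.0625, 211.03125), 14.361677169799805)
```

View pics/c1.png

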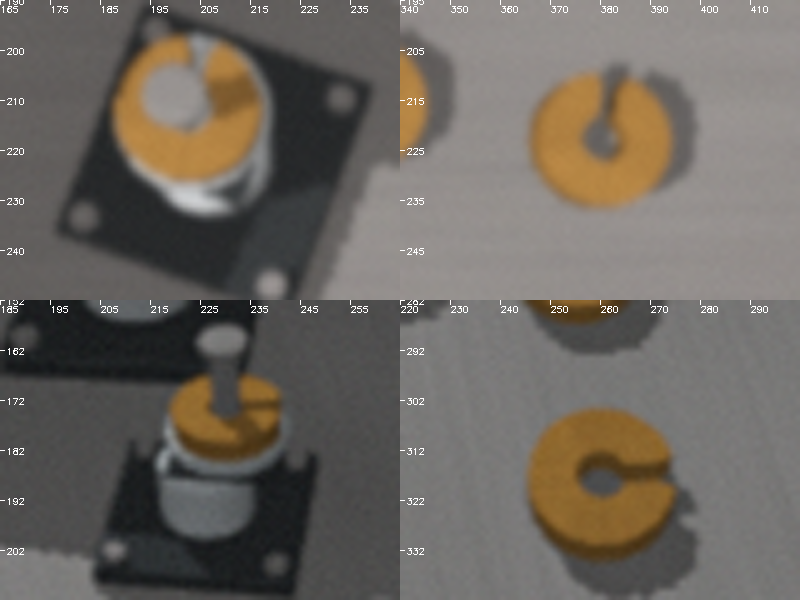

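```bash
python3 - <<'E'
from h import *
import pickle
from scipy.optimize import least_squares
from scipy.spatial.transform import Rotation as R
t,s=pickle.load(open("ts.pkl","rb"))
def tri(a,b):
    r=least_squares(lambda X:np.r_[w2p(t,X)-a,w2p(s,X)-b],[.45,.1,.1]); return r.x.round(4),r.fun.round(2)
print("head top",tri((199,209),(229.3,160)))
print("fw top",tri((202.3,211.5),(230,173)))
c=np.array([p2w(t,*p,.012)[:2] for p in [(193,191),(239.3,207),(176.3,236.3)]])
print("plate",c, "centre",(c[1]+c[2])/2, np.linalg.norm(c[1]-c[0]),np.linalg.norm(c[2]-c[0]))
for a,b in((c[0],c[2]),(c[1],c[0])): print(np.degrees(np.arctan2(*(a-b)[::-1])))
cs=[p2w(s,*p,.012)[:2] for p in [(204,207.5),(243.5,211),(248,183)]]; print("side corners",cs,"centre",(cs[0]+cs[2])/2)
print("bolts top",[p2w(t,*p,.014).round(4) for p in [(195.5,195.5),(233,209.5),(181,233),(219,247)]])
def ang(a,b): d=(b-a)[:2]; return np.degrees(np.arctan2(d[1],d[0]))
print("fw slot top",ang(p2w(t,202.3,211.5,.08),p2w(t,204,199,.08)),"side",ang(p2w(s,230,173,.08),p2w(s,241,172.7,.08)))
print("w top",p2w(t,380,223,.014),"side",p2w(s,259.5,316,.014),"w tri",tri((380,223),(259.5,316)))
print("w slot", ang(p2w(t,380.2,222.5,.014),p2w(t,383,208,.014)),ang(p2w(s,260,317,.014),p2w(s,274,316.5,.014)))
q=robot.sense()["ee_rot"]; print(R.from_quat(q[[1,2,3,0]]).as_matrix().round(3))
E
```

```text
head top (array([0.5382, 0.1729, 0.1206]), array([ 0.02, -0.31, -0.41,  0.09]))
fw top (array([0.5383, 0.1715, 0.0785]), array([ 0.01, -0.22, -0.28,  0.06]))
plate [[0.59190797 0.20178763]
 [0.55667521 0.09766109]
 [0.49044232 0.2353614 ]] centre [0.52355877 0.16651124] 0.10992581010041717 0.10687597753333969
-18.308765558579843
-108.69400912939567
side corners [array([0.45686197, 0.12508953]), array([0.5567587 , 0.08783511]), array([0.59344167, 0.19690126])] centre [0.52515182 0.1609954 ]
bolts top [array([0.5814, 0.1956, 0.014 ]), array([0.5507, 0.1115, 0.014 ]), array([0.4976, 0.2249, 0.014 ]), array([0.4677, 0.1408, 0.014 ])]
fw slot top -6.133310648475181 side -10.855713066813253
w top [ 0.52337004 -0.21453848  0.014     ] side [ 0.52455917 -0.21542286  0.014     ] w tri (array([ 0.5241, -0.2149,  0.0131]), array([ 0.02, -0.3 , -0.27,  0.06]))
w slot -13.101726061779088 -10.939833629429499
[[-0.     0.231 -0.973]
 [-0.    -0.973 -0.231]
 [-1.     0.     0.   ]]
```

apply_moves(
  commands=[
    [[0.049,0.043,-0.006],[0,0,0.18],1],
    [[0.098,0.086,-0.012],[0,0,0.36],1],
    [[0.147,0.129,-0.018],[0,0,0.54],1],
    [[0.196,0.172,-0.024],[0,0,0.72],1],
    [[0.245,0.215,-0.03],[0,0,0.9],1],
    [[0.294,0.258,-0.036],[0,0,1.08],1],
    [[0.343,0.301,-0.042],[0,0,1.26],1],
    [[0.391,0.344,-0.05],[0,0,1.44],1],
  ],
)

```text
clock: 2.3
tcp_pos: [0.5081, -0.2295, 0.1842]
ee_rot: [0.527, 0.472, 0.526, -0.472]
contact_force: [0.2, -1.8, 0.3]
opening: 0.0853
```

```bash
cat >> h.py <<'E'
from scipy.spatial.transform import Rotation as R
def st():
    s=robot.sense(); q=s["ee_rot"]; M=R.from_quat(q[[1,2,3,0]]).as_matrix()
    print("t",round(s["clock"],2),"tcp",s["tcp_pos"].round(4),"psi",np.degrees(np.arctan2(M[1,1],M[0,1])).round(2),"xaxis",M[:,0].round(3),"F",s["contact_force"].round(1),"T",s["ft_torque"].round(2),"op",round(s["opening"],4),"j",s["joint_pos"].round(2))
E
python3 -c "
from h import *; st()"
```

```text
t 2.3 tcp [ 0.5081 -0.2295  0.1842] psi 6.18 xaxis [ 0.001 -0.001 -1.   ] F [ 0.2 -1.8  0.3] T [-0.02  0.02  0.02] op 0.0853 j [-0.57  0.3  -0.09  1.18 -0.    0.89]
```

apply_moves(
  commands=[
    [[0.006,0.005,-0.016],[0,0,0.18],1],
    [[0.012,0.01,-0.032],[0,0,0.36],1],
    [[0.016,0.014,-0.05],[0,0,0.54],1],
    [[0.016,0.014,-0.07],[0,0,0.72],1],
    [[0.016,0.014,-0.09],[0,0,0.9],1],
    [[0.016,0.014,-0.11],[0,0,1.08],1],
    [[0.016,0.014,-0.124],[0,0,1.25],1],
    [[0.016,0.014,-0.124],[0,0,1.25],1],
  ],
)

```text
clock: 3.3
tcp_pos: [0.5231, -0.215, 0.0591]
ee_rot: [0.703, 0.076, 0.704, -0.075]
contact_force: [-0.3, 0.7, -0.1]
opening: 0.0856
```

```bash
python3 - <<'E'
from h import *
st(); t=cap("top",2); s=cap("side",2)
tc=robot.sense()["tcp_pos"]; print("tcp px",w2p(t,tc),w2p(s,tc))
cv2.imwrite("pics/c2.png",np.hstack([crop(t,340,185,80,80),crop(s,220,270,80,80)]))
E
```

```text
t 3.3 tcp [ 0.5231 -0.215   0.0591] psi 77.7 xaxis [-0.001  0.002 -1.   ] F [-0.3  0.7 -0.1] T [-0.07  0.01 -0.04] op 0.0856 j [-0.53  0.41 -0.26  0.91  0.   -0.32]
tcp px [387.70994927 220.32121146] [259.85220104 303.4844068 ]
```

View pics/c2.png

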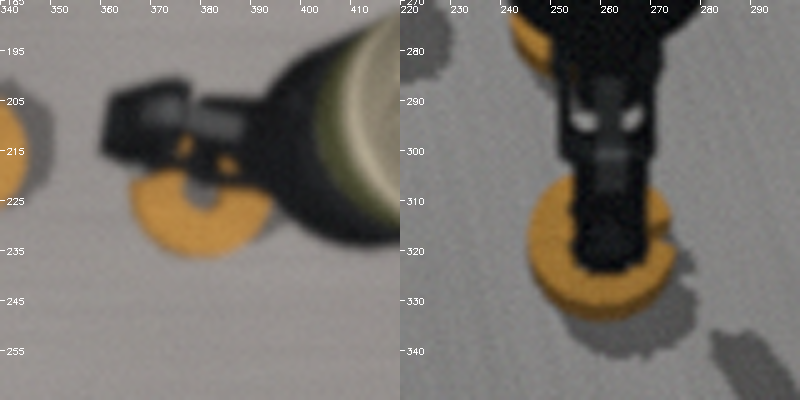

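apply_moves(
  commands=[
    [[0.001,0,-0.02],[0,0,0],1],
    [[0.001,0,-0.035],[0,0,0],1],
    [[0.001,0,-0.045],[0,0,0],1],
    [[0.001,0,-0.052],[0,0,0],1],
    [[0.001,0,-0.056],[0,0,0],1],
    [[0.001,0,-0.057],[0,0,0],1],
    [[0.001,0,-0.057],[0,0,0],1],
  ],
)

```text
clock: 4.38
tcp_pos: [0.5258, -0.216, 0.0043]
ee_rot: [0.704, 0.076, 0.702, -0.076]
contact_force: [0.5, -0.2, -1.0]
opening: 0.0852
```

```bash
python3 - <<'E'
from h import *
st(); s=cap("side",2); t=cap("top",2)
tc=robot.sense()["tcp_pos"]; a=np.radians(77.7); 
for z in (.002,.008,.015): print(z,w2p(s,[tc[0]-.046*np.cos(a),tc[1]-.046*np.sin(a),z]))
cv2.imwrite("pics/c3.png",np.hstack([crop(t,340,185,80,80),crop(s,220,285,80,80)]))
E
```

```text
t 4.38 tcp [ 0.5258 -0.216   0.0043] psi 77.69 xaxis [ 0.003 -0.    -1.   ] F [ 0.5 -0.2 -1. ] T [ 0.04 -0.03  0.02] op 0.0852 j [-0.53  0.47 -0.32  0.78  0.   -0.32]
0.002 [260.8611096 341.1386886]
0.008 [260.90267    339.66412435]
0.015 [260.95176151 337.92235615]
```

View pics/c3.png

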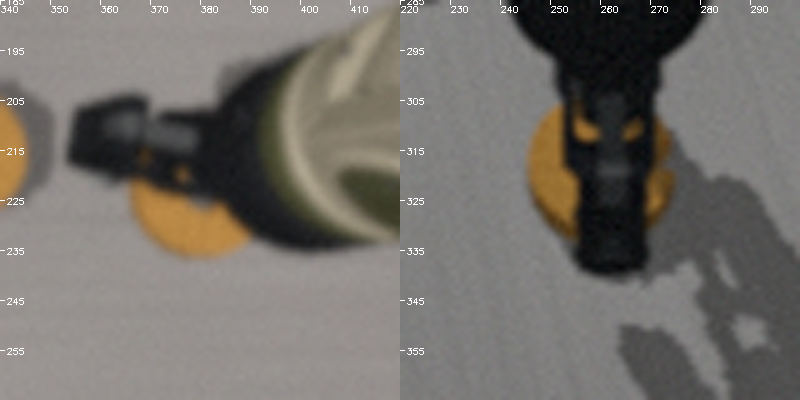

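apply_moves(
  commands=[
    [[-0.002,0.001,-0.003],[0,0,0],1],
    [[-0.002,0.001,-0.003],[0,0,0],0.4],
    [[-0.002,0.001,-0.003],[0,0,0],0.1],
    [[-0.002,0.001,-0.003],[0,0,0],-0.2],
    [[-0.002,0.001,-0.003],[0,0,0],-0.5],
    [[-0.002,0.001,-0.003],[0,0,0],-1],
    [[-0.002,0.001,-0.003],[0,0,0],-1],
    [[-0.002,0.001,-0.003],[0,0,0],-1],
  ],
  force=40,
)

```text
clock: 5.58
tcp_pos: [0.5237, -0.2152, 0.0018]
ee_rot: [0.704, 0.076, 0.702, -0.076]
contact_force: [-2.1, -0.2, 5.4]
opening: 0.0577
```

```bash
python3 -c "
from h import *; st()"
```

```text
t 5.58 tcp [ 0.5237 -0.2152  0.0018] psi 77.68 xaxis [ 0.003 -0.001 -1.   ] F [-2.1 -0.2  5.4] T [ 0.03  0.53 -0.01] op 0.0577 j [-0.53  0.47 -0.33  0.77  0.   -0.32]
```

apply_moves(
  commands=[
    [[0,0,0.005],[0,0,0],-1],
    [[0,0,0.02],[0,0,0],-1],
    [[0,0,0.05],[0,0,0],-1],
    [[0,0,0.1],[0,0,0],-1],
    [[0,0,0.15],[0,0,0],-1],
    [[0,0,0.15],[0,0,0],-1],
  ],
)

```text
clock: 6.32
tcp_pos: [0.5267, -0.2167, 0.1574]
ee_rot: [0.707, 0.074, 0.699, -0.077]
contact_force: [0.5, -0.1, -2.5]
opening: 0.0573
```

```bash
python3 - <<'E'
from h import *
st(); s=cap("side",2); t=cap("top",2)
tc=robot.sense()["tcp_pos"]; u,v=w2p(s,tc).astype(int); a,b=w2p(t,tc).astype(int); print(u,v,a,b)
cv2.imwrite("pics/c4.png",np.hstack([crop(t,a-40,b-40,80,80),crop(s,u-40,v-40,80,80)]))
E
```

```text
t 6.33 tcp [ 0.5267 -0.2167  0.1574] psi 77.69 xaxis [ 0.011 -0.006 -1.   ] F [ 0.5 -0.1 -2.5] T [-0.07 -0.01 -0.01] op 0.0573 j [-0.53  0.32 -0.12  1.11  0.   -0.32]
259 275 402 216
```

View pics/c4.png

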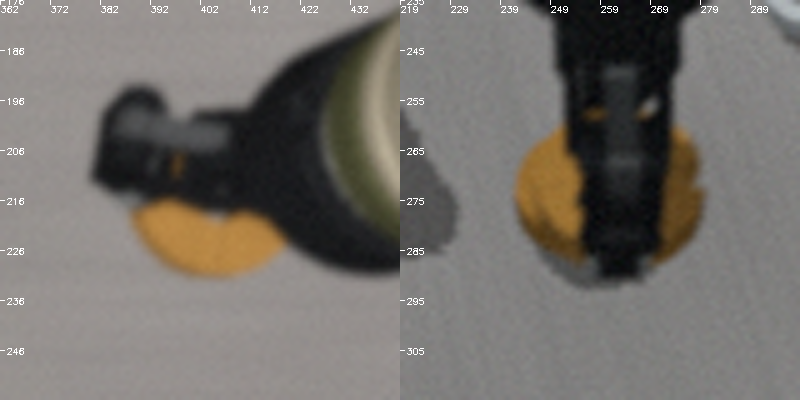

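apply_moves(
  commands=[
    [[-0.006,0.04,0],[0,0,-0.01],-1],
    [[-0.014,0.095,0],[0,0,-0.03],-1],
    [[-0.022,0.15,0],[0,0,-0.05],-1],
    [[-0.03,0.205,0],[0,0,-0.07],-1],
    [[-0.038,0.26,0],[0,0,-0.09],-1],
    [[-0.046,0.315,0],[0,0,-0.11],-1],
    [[-0.054,0.37,0],[0,0,-0.124],-1],
    [[-0.06,0.414,0],[0,0,-0.124],-1],
  ],
)

```text
clock: 7.52
tcp_pos: [0.4606, 0.2013, 0.1485]
ee_rot: [0.696, 0.119, 0.698, -0.119]
contact_force: [1.1, 0.7, -3.0]
opening: 0.0574
```

apply_moves(
  commands=[
    [[0,0,-0.02],[0,0,0],-1],
    [[0,0,-0.04],[0,0,0],-1],
    [[0,0,-0.06],[0,0,0],-1],
    [[0,0,-0.064],[0,0,0],-1],
    [[0,0,-0.064],[0,0,0],-1],
    [[0,0,-0.064],[0,0,0],-1],
  ],
)

```text
clock: 8.28
tcp_pos: [0.4611, 0.2013, 0.085]
ee_rot: [0.696, 0.119, 0.698, -0.119]
contact_force: [0.0, 0.3, -3.3]
opening: 0.0573
```

```bash
python3 - <<'E'
from h import *
import pickle
st(); s=cap("side",3); t=cap("top",3); pickle.dump((t,s),open("ts2.pkl","wb"))
tc=robot.sense()["tcp_pos"]; u,v=w2p(s,tc).astype(int); a,b=w2p(t,tc).astype(int); print(u,v,a,b)
def ov(c,x0,y0,im,S=5):
    th=np.linspace(0,6.28,60)
    for z in (-.002,.012):
        P=np.array([w2p(c,tc+[.03*np.cos(k),.03*np.sin(k),z]) for k in th]); cv2.polylines(im,[((P-[x0,y0]+.5)*S).astype(int)],False,(0,255,0),1)
    return im
A=crop(t,a-40,b-40,80,80); B=crop(s,u-40,v-40,80,80)
cv2.imwrite("pics/c5.png",np.vstack([np.hstack([A,B])[:300],np.hstack([ov(t,a-40,b-40,A.copy()),ov(s,u-40,v-40,B.copy())])[:300]]))
E
```

```text
t 8.28 tcp [0.4611 0.2013 0.085 ] psi 70.62 xaxis [-0.002  0.    -1.   ] F [ 0.   0.3 -3.3] T [ 0.02 -0.03 -0.03] op 0.0573 j [ 0.25  0.27 -0.39  0.91  0.    0.59]
199 168 186 248
```

View pics/c5.png

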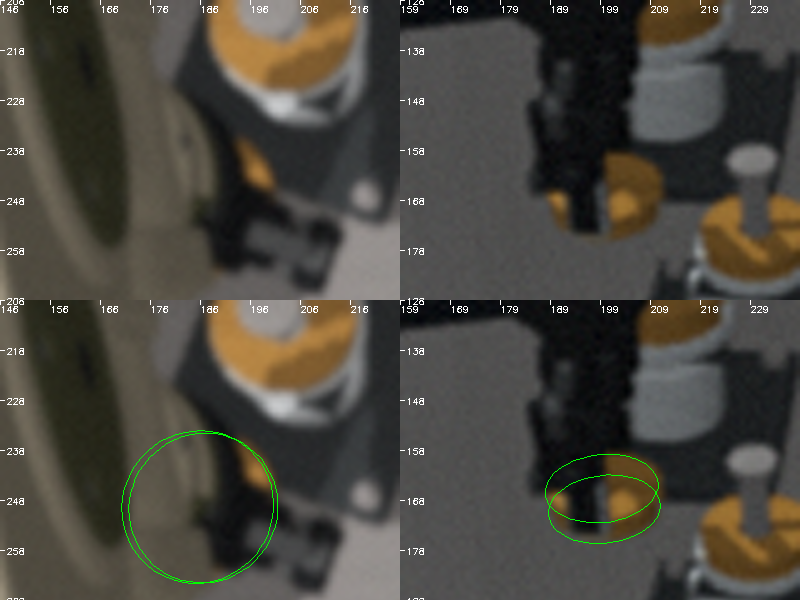

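apply_moves(
  commands=[
    [[0,-0.002,0.003],[0,0,0],-1],
    [[-0.001,-0.002,0.006],[0,0,0],-1],
    [[0.009,-0.0055,0.006],[0,0,0],-1],
    [[0.019,-0.009,0.006],[0,0,0],-1],
    [[0.029,-0.0125,0.006],[0,0,0],-1],
    [[0.035,-0.0145,0.006],[0,0,0],-1],
    [[0.035,-0.0145,0.006],[0,0,0],-1],
  ],
)

```text
clock: 9.45
tcp_pos: [0.4965, 0.1865, 0.0907]
ee_rot: [0.696, 0.119, 0.698, -0.119]
contact_force: [-0.2, 0.5, -3.3]
opening: 0.0574
```

```bash
python3 - <<'E'
from h import *
st(); s=cap("side",3); t=cap("top",3)
cv2.imwrite("pics/c6.png",np.hstack([crop(t,165,190,60,60,6),crop(s,188,135,60,60,6)]))
E
```

```text
t 9.45 tcp [0.4965 0.1865 0.0907] psi 70.59 xaxis [-0.003  0.    -1.   ] F [-0.2  0.5 -3.3] T [ 0.03 -0.01 -0.05] op 0.0574 j [ 0.21  0.32 -0.31  0.95  0.    0.55]
```

View pics/c6.png

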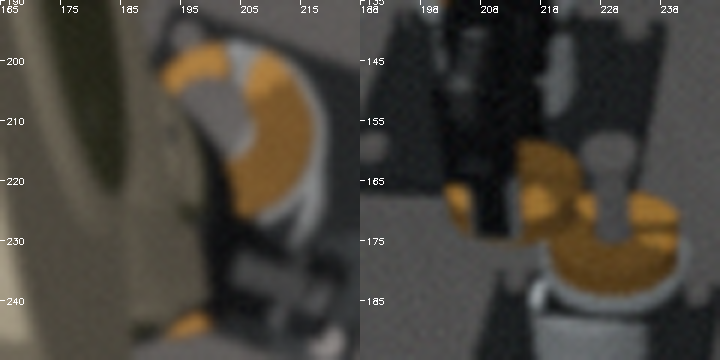

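apply_moves(
  commands=[
    [[0.002,-0.0007,0],[0,0,0],-1],
    [[0.004,-0.0014,0],[0,0,0],-1],
    [[0.006,-0.002,0],[0,0,0],-1],
    [[0.008,-0.0028,0],[0,0,0],-1],
    [[0.0095,-0.0033,0],[0,0,0],-1],
    [[0.0095,-0.0033,0],[0,0,0],-1],
  ],
)

```text
clock: 10.5
tcp_pos: [0.5052, 0.1835, 0.0908]
ee_rot: [0.696, 0.119, 0.698, -0.119]
contact_force: [-0.1, 0.2, -3.4]
opening: 0.0573
```

apply_moves(
  commands=[
    [[0.001,-0.0003,0],[0,0,0],-1],
    [[0.002,-0.0007,0],[0,0,0],-1],
    [[0.003,-0.001,0],[0,0,0],-1],
    [[0.003,-0.001,0],[0,0,0],-1],
  ],
)

```text
clock: 11.0
tcp_pos: [0.5082, 0.1825, 0.0908]
ee_rot: [0.696, 0.119, 0.698, -0.119]
contact_force: [0.6, -0.4, -3.2]
opening: 0.0572
```

apply_moves(
  commands=[
    [[0.001,-0.0003,0],[0,0,0],-1],
    [[0.002,-0.0007,0],[0,0,0],-1],
    [[0.003,-0.001,0],[0,0,0],-1],
    [[0.004,-0.0013,0],[0,0,0],-1],
  ],
)

```text
clock: 11.5
tcp_pos: [0.5121, 0.1811, 0.0908]
ee_rot: [0.696, 0.119, 0.698, -0.119]
contact_force: [-0.3, -0.7, -3.0]
opening: 0.0575
```

apply_moves(
  commands=[
    [[0.001,-0.0003,0],[0,0,0],-1],
    [[0.002,-0.0007,0],[0,0,0],-1],
    [[0.003,-0.001,0],[0,0,0],-1],
  ],
)

```text
clock: 11.88
tcp_pos: [0.5152, 0.18, 0.0907]
ee_rot: [0.696, 0.119, 0.698, -0.119]
contact_force: [-0.3, -1.0, -2.1]
opening: 0.0575
```

apply_moves(
  commands=[
    [[0.001,-0.0003,0],[0,0,0],-1],
    [[0.002,-0.0007,0],[0,0,0],-1],
    [[0.003,-0.001,0],[0,0,0],-1],
    [[0.004,-0.0013,0],[0,0,0],-1],
  ],
)

```text
clock: 12.38
tcp_pos: [0.5191, 0.1787, 0.0907]
ee_rot: [0.696, 0.119, 0.698, -0.119]
contact_force: [-0.9, -0.6, -2.8]
opening: 0.0574
```

apply_moves(
  commands=[
    [[0.001,-0.0003,0],[0,0,0],-1],
    [[0.002,-0.0007,0],[0,0,0],-1],
    [[0.003,-0.001,0],[0,0,0],-1],
    [[0.004,-0.0013,0],[0,0,0],-1],
  ],
)

```text
clock: 12.88
tcp_pos: [0.5232, 0.1773, 0.0907]
ee_rot: [0.696, 0.119, 0.698, -0.119]
contact_force: [-0.7, -1.5, -2.7]
opening: 0.0572
```

```bash
python3 -c "
from h import *; st()"
```

```text
t 12.88 tcp [0.5232 0.1773 0.0907] psi 70.63 xaxis [-0.003 -0.    -1.   ] F [-0.7 -1.5 -2.7] T [-0.15  0.14 -0.02] op 0.0572 j [ 0.18  0.35 -0.25  0.97  0.    0.52]
```

apply_moves(
  commands=[
    [[0.001,-0.0008,0],[0,0,0],-1],
    [[0.002,-0.0012,0],[0,0,0],-1],
    [[0.003,-0.0015,0],[0,0,0],-1],
    [[0.004,-0.0018,0],[0,0,0],-1],
  ],
)

```text
clock: 13.38
tcp_pos: [0.5273, 0.1755, 0.0907]
ee_rot: [0.696, 0.119, 0.698, -0.119]
contact_force: [0.3, -0.2, -3.0]
opening: 0.0571
```

apply_moves(
  commands=[
    [[0.001,-0.0003,0],[0,0,0],-1],
    [[0.002,-0.0007,0],[0,0,0],-1],
    [[0.003,-0.001,0],[0,0,0],-1],
    [[0.004,-0.0013,0],[0,0,0],-1],
  ],
)

```text
clock: 13.88
tcp_pos: [0.5314, 0.1742, 0.0907]
ee_rot: [0.696, 0.119, 0.698, -0.119]
contact_force: [0.6, 0.5, -3.1]
opening: 0.0572
```

apply_moves(
  commands=[
    [[0.001,-0.0003,0],[0,0,0],-1],
    [[0.002,-0.0007,0],[0,0,0],-1],
    [[0.003,-0.001,0],[0,0,0],-1],
    [[0.003,-0.001,0],[0,0,0],-1],
  ],
)

```text
clock: 14.38
tcp_pos: [0.5345, 0.1732, 0.0907]
ee_rot: [0.696, 0.119, 0.698, -0.119]
contact_force: [-0.1, 0.1, -3.8]
opening: 0.0571
```

apply_moves(
  commands=[
    [[0.001,-0.0003,0],[0,0,0],-1],
    [[0.002,-0.0007,0],[0,0,0],-1],
    [[0.003,-0.001,0],[0,0,0],-1],
    [[0.003,-0.001,0],[0,0,0],-1],
  ],
)

```text
clock: 14.88
tcp_pos: [0.5376, 0.1722, 0.0907]
ee_rot: [0.696, 0.119, 0.698, -0.119]
contact_force: [0.7, -0.8, -2.9]
opening: 0.0567
```

apply_moves(
  commands=[
    [[0.0007,-0.0003,0],[0,0,0],-1],
    [[0.0015,-0.0005,0],[0,0,0],-1],
    [[0.0015,-0.0005,0],[0,0,0],-1],
  ],
)

```text
clock: 15.25
tcp_pos: [0.5391, 0.1716, 0.0907]
ee_rot: [0.696, 0.119, 0.698, -0.119]
contact_force: [0.2, -0.3, -2.5]
opening: 0.0576
```

apply_moves(
  commands=[
    [[0.0005,-0.0002,0],[0,0,0],-1],
    [[0.001,-0.0003,0],[0,0,0],-1],
    [[0.001,-0.0003,0],[0,0,0],-1],
  ],
)

```text
clock: 15.62
tcp_pos: [0.5394, 0.1715, 0.0906]
ee_rot: [0.695, 0.119, 0.699, -0.119]
contact_force: [-2.8, 1.1, -2.4]
opening: 0.0572
```

apply_moves(
  commands=[
    [[-0.0015,0.0005,0],[0,0,0],-1],
    [[-0.0026,0.0009,0],[0,0,0],-1],
    [[-0.0026,0.0009,-0.0015],[0,0,0],-1],
    [[-0.0026,0.0009,-0.003],[0,0,0],-1],
    [[-0.0026,0.0009,-0.0045],[0,0,0],-1],
    [[-0.0026,0.0009,-0.006],[0,0,0],-1],
    [[-0.0026,0.0009,-0.007],[0,0,0],-1],
    [[-0.0026,0.0009,-0.007],[0,0,0],-1],
  ],
)

```text
clock: 16.62
tcp_pos: [0.5367, 0.1724, 0.0834]
ee_rot: [0.695, 0.119, 0.699, -0.119]
contact_force: [0.5, 0.3, -2.5]
opening: 0.0574
```

apply_moves(
  commands=[
    [[0,0,-0.0007],[0,0,0],-1],
    [[0,0,-0.0014],[0,0,0],-1],
    [[0,0,-0.002],[0,0,0],-1],
  ],
)

```text
clock: 17.0
tcp_pos: [0.5367, 0.1724, 0.0814]
ee_rot: [0.695, 0.119, 0.699, -0.119]
contact_force: [0.4, 0.5, -3.7]
opening: 0.0574
```

apply_moves(
  commands=[
    [[0,0,-0.0005],[0,0,0],-1],
    [[0,0,-0.001],[0,0,0],-1],
    [[0,0,-0.001],[0,0,0],-1],
  ],
)

```text
clock: 17.38
tcp_pos: [0.5367, 0.1724, 0.0804]
ee_rot: [0.695, 0.119, 0.699, -0.119]
contact_force: [-0.5, -0.4, -3.4]
opening: 0.0572
```

apply_moves(
  commands=[
    [[0,0,-0.0005],[0,0,0],-1],
    [[0,0,-0.001],[0,0,0],-1],
    [[0,0,-0.001],[0,0,0],-1],
  ],
)

```text
clock: 17.75
tcp_pos: [0.5369, 0.1724, 0.0801]
ee_rot: [0.696, 0.119, 0.698, -0.119]
contact_force: [-3.3, -0.2, 4.9]
opening: 0.0571
```

apply_moves(
  commands=[
    [[0,0,-0.0005],[0,0,0],-1],
    [[0,0,-0.001],[0,0,0],-1],
    [[0,0,-0.001],[0,0,0],-1],
  ],
)

```text
clock: 18.12
tcp_pos: [0.537, 0.1725, 0.08]
ee_rot: [0.696, 0.119, 0.698, -0.119]
contact_force: [-3.7, -0.3, 9.3]
opening: 0.0576
```

apply_moves(
  commands=[
    [[0,0,-0.0005],[0,0,0],-1],
    [[0,0,-0.001],[0,0,0],-1],
    [[0,0,-0.001],[0,0,0],-1],
  ],
)

```text
clock: 18.5
tcp_pos: [0.537, 0.1724, 0.08]
ee_rot: [0.696, 0.119, 0.698, -0.119]
contact_force: [-4.2, -0.5, 10.0]
opening: 0.0572
```

apply_moves(
  commands=[
    [[0,0,0.001],[0,0,0],-1],
    [[0,0,0.001],[0,0,-0.05],-1],
    [[0,0,0.001],[0,0,-0.1],-1],
    [[0,0,0.001],[0,0,-0.15],-1],
    [[0,0,0.001],[0,0,-0.2],-1],
  ],
)

```text
clock: 19.12
tcp_pos: [0.5369, 0.1726, 0.0802]
ee_rot: [0.68, 0.188, 0.683, -0.188]
contact_force: [-0.9, 1.3, -2.3]
opening: 0.0575
```

```bash
python3 -c "
from h import *; st()"
```

```text
t 19.12 tcp [0.5369 0.1726 0.0802] psi 59.09 xaxis [-0.003  0.001 -1.   ] F [-0.9  1.3 -2.3] T [ 0.12  0.03 -0.01] op 0.0575 j [ 0.17  0.38 -0.24  0.95  0.    0.71]
```

apply_moves(
  commands=[
    [[0,0,0],[0,0,-0.07],-1],
    [[0,0,0],[0,0,-0.14],-1],
    [[0,0,0],[0,0,-0.21],-1],
    [[0,0,0],[0,0,-0.28],-1],
    [[0,0,0],[0,0,-0.35],-1],
    [[0,0,0],[0,0,-0.42],-1],
  ],
)

```text
clock: 19.88
tcp_pos: [0.5376, 0.1727, 0.0802]
ee_rot: [0.626, 0.328, 0.628, -0.327]
contact_force: [-0.3, -0.7, 1.0]
opening: 0.0573
```

apply_moves(
  commands=[
    [[0,0,0],[0,0,-0.08],-1],
    [[0,0,0],[0,0,-0.16],-1],
    [[0,0,0],[0,0,-0.24],-1],
    [[0,0,0],[0,0,-0.32],-1],
    [[0,0,0],[0,0,-0.4],-1],
    [[0,0,0],[0,0,-0.48],-1],
  ],
)

```text
clock: 20.62
tcp_pos: [0.5384, 0.1723, 0.0802]
ee_rot: [0.53, 0.468, 0.531, -0.467]
contact_force: [0.4, -1.5, 2.0]
opening: 0.057
```

```bash
python3 -c "
from h import *; st()"
```

```text
t 20.62 tcp [0.5384 0.1723 0.0802] psi 7.24 xaxis [ 0.001  0.002 -1.   ] F [ 0.4 -1.5  2. ] T [-0.3   0.05  0.04] op 0.057 j [ 0.17  0.38 -0.24  0.95  0.    1.61]
```

Small forces; TCP drifts ~1 mm in x, so I correct that while finishing the turn.

apply_moves(
  commands=[
    [[-0.0005,0,0],[0,0,-0.08],-1],
    [[-0.001,0,0],[0,0,-0.16],-1],
    [[-0.001,0,0],[0,0,-0.24],-1],
    [[-0.001,0,0],[0,0,-0.32],-1],
    [[-0.001,0,0],[0,0,-0.4],-1],
    [[-0.001,0,0],[0,0,-0.465],-1],
    [[-0.001,0,0],[0,0,-0.465],-1],
  ],
)

```text
clock: 21.5
tcp_pos: [0.5379, 0.172, 0.0802]
ee_rot: [0.409, 0.578, 0.408, -0.576]
contact_force: [-0.4, -1.5, 2.7]
opening: 0.0573
```

apply_moves(
  commands=[
    [[0,0,-0.0004],[0,0,0],-1],
    [[0,0,-0.0006],[0,0,0],-1],
  ],
)

```text
clock: 21.75
tcp_pos: [0.538, 0.172, 0.0801]
ee_rot: [0.409, 0.578, 0.409, -0.576]
contact_force: [-2.0, -1.6, 7.5]
opening: 0.0574
```

```bash
python3 - <<'E'
from h import *
st(); s=cap("side",3); t=cap("top",3)
cv2.imwrite("pics/c7.png",np.hstack([crop(t,165,190,60,60,6),crop(s,200,140,60,60,6)]))
E
```

```text
t 21.75 tcp [0.538  0.172  0.0801] psi -19.34 xaxis [ 0.003  0.001 -1.   ] F [-2.  -1.6  7.5] T [-0.33  0.65 -0.02] op 0.0574 j [ 0.17  0.38 -0.24  0.94  0.    2.08]
```

View pics/c7.png

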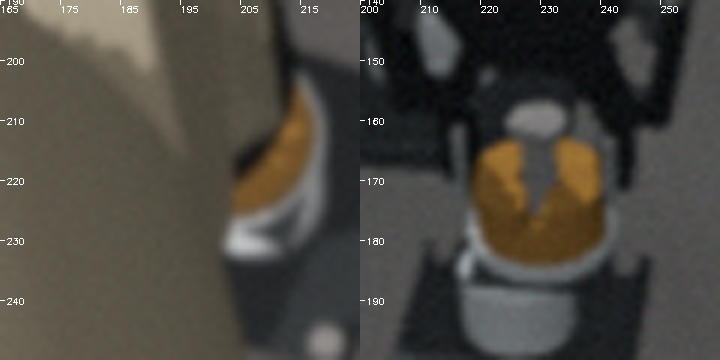

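apply_moves(
  commands=[
    [[0,0,0.0004],[0,0,0],-1],
    [[0,0,0.0004],[0,0,0],0.5],
    [[0,0,0.0004],[0,0,0],0.7],
    [[0,0,0.0004],[0,0,0],0.9],
    [[0,0,0.0004],[0,0,0],1],
    [[0,0,0.0004],[0,0,0],1],
  ],
)

```text
clock: 22.8
tcp_pos: [0.538, 0.172, 0.0805]
ee_rot: [0.409, 0.578, 0.409, -0.576]
contact_force: [-0.6, -0.7, -0.1]
opening: 0.0853
```

apply_moves(
  commands=[
    [[0,0,0.005],[0,0,0],1],
    [[0,0,0.015],[0,0,0],1],
    [[0,0,0.035],[0,0,0],1],
    [[0,0,0.065],[0,0,0],1],
    [[0,0,0.1],[0,0,0],1],
    [[0,0,0.14],[0,0,0],1],
  ],
)

```text
clock: 23.55
tcp_pos: [0.5378, 0.172, 0.2221]
ee_rot: [0.409, 0.578, 0.409, -0.576]
contact_force: [1.2, -0.2, 0.1]
opening: 0.0854
```

apply_moves(
  commands=[
    [[-0.03,-0.05,0.02],[0,0,0],1],
    [[-0.05,-0.1,0.02],[0,0,0],1],
    [[-0.07,-0.16,0.02],[0,0,0],1],
    [[-0.09,-0.22,0.02],[0,0,0],1],
    [[-0.09,-0.26,0.02],[0,0,0],1],
    [[-0.09,-0.26,0.02],[0,0,0],1],
  ],
)

```text
clock: 24.3
tcp_pos: [0.4478, -0.0906, 0.2431]
ee_rot: [0.409, 0.579, 0.406, -0.576]
contact_force: [0.3, 0.4, 0.2]
opening: 0.0858
```

```bash
python3 - <<'E'
from h import *
st(); s=cap("side",3); t=cap("top",3)
cv2.imwrite("pics/c8.png",np.hstack([crop(t,165,185,60,70,6),crop(s,195,145,60,70,6)]))
E
```

```text
t 24.3 tcp [ 0.4478 -0.0906  0.2431] psi -19.61 xaxis [ 0.005 -0.    -1.   ] F [0.3 0.4 0.2] T [0.04 0.   0.02] op 0.0858 j [-0.38  0.08 -0.22  1.27  0.    1.54]
```

View pics/c8.png

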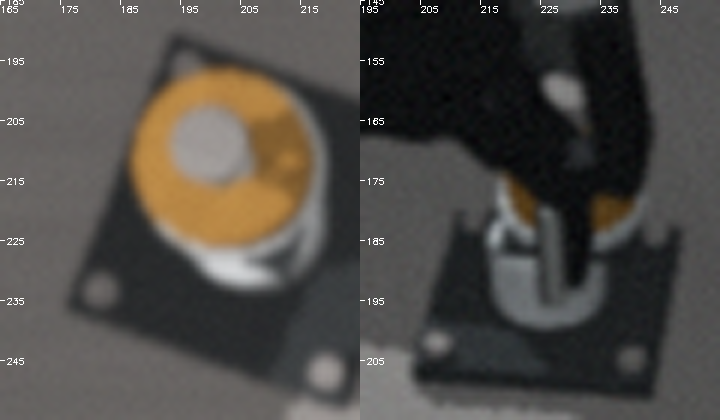

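apply_moves(
  commands=[
    [[-0.03,-0.06,0],[0,0,0],1],
    [[-0.06,-0.12,0],[0,0,0],1],
    [[-0.09,-0.18,0],[0,0,0],1],
    [[-0.12,-0.24,0],[0,0,0],1],
    [[-0.15,-0.28,0],[0,0,0],1],
    [[-0.15,-0.28,0],[0,0,0],1],
  ],
)

```text
clock: 25.35
tcp_pos: [0.2964, -0.3694, 0.242]
ee_rot: [0.409, 0.578, 0.408, -0.576]
contact_force: [0.1, 0.7, 0.2]
opening: 0.0852
```

```bash
python3 - <<'E'
from h import *
st(); s=cap("side",3); t=cap("top",3)
def ov(c,im,x0,y0,S=6):
    C=np.array([.5375,.172,.0925]); a=np.radians(-109.4); d=np.array([np.cos(a),np.sin(a),0]); 
    p=[tuple(((w2p(c,C+d*r)-[x0,y0]+.5)*S).astype(int)) for r in (.011,.030)]
    cv2.circle(im,p[1],2,(0,255,0),-1); return im
cv2.imwrite("pics/c9.png",np.hstack([ov(t,crop(t,165,185,60,70,6),165,185),ov(s,crop(s,195,145,60,70,6),195,145)]))
E
```

```text
t 25.35 tcp [ 0.2964 -0.3694  0.242 ] psi -19.47 xaxis [ 0.003  0.001 -1.   ] F [0.1 0.7 0.2] T [ 0.1  -0.03  0.02] op 0.0852 j [-1.07  0.11 -0.18  1.28  0.    0.84]
```

View pics/c9.png

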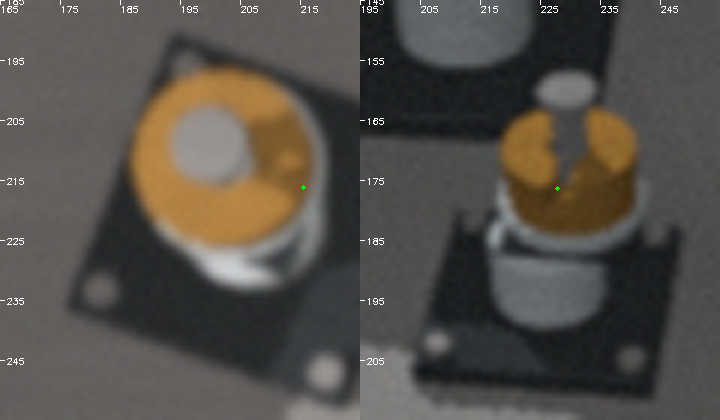

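```bash
python3 -c "
from h import *; print(robot.job_done()); st()"
```

```text
the job is handed in; nothing more can be done
None
the job is handed in; nothing more can be done
```

The loose weight is on the carrier's stem, lying on the first weight, turned a quarter turn and released. I handed the job in at about 25 s; the hand-in gives no verdict.

- **Insertion:** I gripped the weight farthest to the robot's right at 40 N, slid it in from the carrier's -x end under the head, and felt the end of the eye at about 3 N. I then backed off about 2.7 mm to centre it.
- **Seating and turn:** Contact with the first weight came with the tool at 80.3 mm, which puts the weight's underside at about 78.5 mm. I lifted it slightly, turned it 90° clockwise, set it down again and let go.
- **Forces:** The highest tool reading I saw was 10 N up, so roughly 13 N on the carrier against the 25 N limit. I only saw readings at the end of each move.
- **First weight's slot:** The two views gave about +0.15 to +0.23 rad from the carrier's +x, close to the 0.15 rad limit. I pointed the loose slot to the carrier's -y side, which is the side required for that reading.
- **Last checks:** In the final pictures the weight lies flat. The side view shows its slot pointing toward the -y side. In the top view the slot was partly in shadow, so I relied on the side view for its direction. The arm was clear, the gripper open and the force near zero. I did not measure the other items on the bench again, but I noticed no contact with them.

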